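Seat the wide funnel sleeve on the filtration manifold

ROBOT

A 6-joint arm with a two-finger parallel gripper is mounted at the origin on a cart in front of the work surface, level with it; the furniture and walls round the work are solid. World frame = base frame: x ahead of the robot, y to its left, z up, the work surface at z = 0. Lengths are in m, angles in rad, forces in N, time in s.
With the tool pointing down it reaches from about 0.3 to 0.875 m from the base axis. Payload 6.4 kg.
Tool frame: the origin (TCP) lies midway between the tips of the shut fingers; the grasp point (between the pads) lies 19 mm behind it; z points along the fingers, y is the line along which they close (so a half turn about z gives the same grasp; the last joint's range is limited). The gripper opens to 85 mm and grips with 20 to 120 N. Pads are 22 mm wide; open, the fingers measure 114 mm over their backs; the gripper's body (76 mm by 85 mm) begins 54 mm behind the grasp point. The pads swing forward as they close: fully open they stand 13 mm farther back than shut.
Start: joints at [-1.447, 0.181, 1.607, -0, 1.354, -0.206], TCP at [0.186, -0.544, 0.231] pointing down, gripper open.
Joint ranges: [-2.99, 2.99], [-0.89, 2.07], [0.3, 2.58], [-1.14, 4.28], [0, 2.63], [-3.12, 3.12]. Speed limits (rad/s): [2.57, 2.57, 3.01, 3.14, 3.14, 3.14].

INTERFACE

Orientations are given as a unit quaternion [w, x, y, z].
In Python, from bench import ctrl gives the robot as it stands. The module is installed in compiled form; this text tells all that it offers.
- The arm moves only by the tool move_arm, never from a script. Its argument "plan" is one flat list of numbers, 6 for each row, row after row: the shift along the world's x, y, z in units of 50 mm (1.0 is 50 mm), then the turn, a rotation vector about the world's x, y, z in rad. A call has 1 to 10 rows; each row is the pose to reach, as a shift and turn from the pose commanded when the call began; what a row does not reach only later rows make up. A row lasts 1/8 s, in which the tool goes at most 62.5 mm and 10.7 degrees, less where a joint would pass 70% of its speed; a pose out of reach is approached as far as the arm can. A call with a gripper value outside its range is refused whole. "grip" is the finger opening in mm, from 0 to 85.4, set as the call begins (left out, the last holds). The fingers move at their own pace and stop on an object; the grip force is fixed at half the most. Time passes only in rows, so rows that repeat a pose let the fingers close. It gives the time, the measured TCP pose, the force, the opening and the grip force at its end, in the units of the state.
- ctrl.get_obs(): the state, without advancing time (a new reading comes with each control period).
- ctrl.camera(name): name is "scene" or "top" or "wrist"; returns a dict with "pixels" (400x640x3 uint8, red, green, blue), "fx", "fy", "cx", "cy" (pixels), "dist_coeffs" ([k1, k2, p1, p2, k3] as OpenCV has them; the pictures are not rectified), "origin" and "attitude" of the camera in the world. Camera axes: x right, y down, z forward; pixel columns grow to the right and rows downward; lengths in m; the calibration is good to about 2 mm. A picture is of the moment at which its call begins. There is no depth.
- ctrl.hand_in(): hands the job in; it is judged then, once.
The state is a dict: "time_s": time; "q": joint angles; "dq": joint speeds; "joint_efforts": joint torques, N m; "eef_pos": TCP position; "eef_rot": TCP orientation; "wrist_force": force on the tool from outside, world axes, zero at the start; "torque": the same for the moment, N m; "opening": opening from 0.0 (shut) to 1.0 (fully open); "grasp_force": force on a finger pad.
Only numpy, scipy, OpenCV 4.12 (cv2) and the standard library are available. Lean on these libraries where they do the work, as an engineer would, in place of code of your own. Each camera call takes 0.05 s, during which the arm holds its last target. There are 200 camera calls.

TASK

Get the vacuum filtration manifold ready: take the wider of the two grey sleeves, lower it over the manifold's thicker port, and keep hold of it until it stands upright and fully down on the port's round shoulder, then let go. Leave the narrower sleeve standing where it is.

Things in the scene. Friction and masses are not known exactly. Their poses are not given: they have to be found in the camera images.
- wide_sleeve: The wider rigid grey plastic sleeve: a round tube, open at both ends, 60 mm tall, 44 mm outside diameter (48 mm collar round the lowest 7 mm), 34 mm bore, about 80 g, loose, standing upright on the bench. Origin on its axis half-way up, 30 mm above its lower edge; z along its axis. Grip it across the outside, anywhere above the collar; being round, its yaw does not matter.
- narrow_sleeve: The narrower rigid grey plastic sleeve, not needed now: same shape and 60 mm height, 30 mm outside diameter (34 mm collar), 20 mm bore, loose, standing upright on the bench. Origin on its axis half-way up, z along its axis.
- thick_port (a point): The thicker of the manifold's two upright steel ports: a 26 mm post narrowing over its upper 18 mm to a 12 mm tip, on a flat round shoulder 56 mm across. The point is on the port's axis at the shoulder's top face, 30 mm above the bench, where the sleeve's lower edge comes to rest; the tip is 40 mm above it. z up, x along the bar to the thin port.
- thin_port (a point): The thinner port, 110 mm from the thick one at the other end of the manifold, a low aluminium bar 170 x 64 mm, 25 mm high, fixed on the bench at any yaw (stopcock handles on one long side, hose nozzle on the other). A 14 mm post with 8 mm tip, same height and shoulder; stays empty. Point on its axis at the shoulder's top face, z up.
Things that resemble listed ones, but are neither listed nor needed, are in the scene too. What is shaped like the narrow_sleeve but orange is not meant. Leave any blue look-alike of the wide_sleeve alone.

How it is judged:
On the way:
1. the wide sleeve is lowered over the thick port, to within 15 mm of the shoulder, while the fingers still hold it (horizontal distance between wide_sleeve and thick_port below 0.014 m and z of wide_sleeve in the frame of thick_port below 0.045 m and contact force between the fingers and wide_sleeve above 0.5 N), for 0.1 s.
At the end, for the whole second after the job is handed in: The wide sleeve stands over the thick port, its axis within 10 mm of the port's, its lower edge within 6 mm of the shoulder, upright within 10 degrees and at rest; the narrow sleeve still stands upright within 20 mm of where it was (horizontal distance between wide_sleeve and thick_port below 0.01 m and z of wide_sleeve in the frame of thick_port below 0.036 m and angle between each of wide_sleeve, narrow_sleeve's own z axis and vertical below 0.17 rad and linear speed of wide_sleeve below 0.02 m/s and distance of narrow_sleeve from where it was at the start of the episode below 0.02 m); the robot touches nothing.
It also fails if it takes over 35 s, if anything falls off the work surface, if the arm or the gripper's body presses on something with over 40 N, if the wrist force passes 120 N, or if a joint passes its speed limit or range.

## Working session

There is one attempt and no reset: what is moved stays moved. The work goes in short steps, Python scripts to look and compute and a tool call to move; the robot and the scene stay as the last step left them, time stands still between calls to the robot, and variables do not carry over. Pictures are saved under pics/ and viewed, at most 10 in all, crops included, and the job is handed in when it is done.

Besides the shell and the picture viewer there is one more tool, called after ">>>" as name(argument=value, ...), one argument or row to a line, values as JSON. move_arm: Moves the arm, as the interface text tells. Its arguments: {"type":"object","properties":{"plan":{"type":"array"},"grip":{"type":"number"}},"required":["plan"]}

```bash
mkdir -p pics
cat > h.py <<'E'
import numpy as np, cv2, json
from bench import ctrl
from scipy.spatial.transform import Rotation as R
def rot(a):
    a=np.array(a,float)
    return a if a.shape==(3,3) else R.from_quat(np.r_[a[1:],a[0]]).as_matrix()
def K(c): return np.array([[c['fx'],0,c['cx']],[0,c['fy'],c['cy']],[0,0,1.]])
def shot(n,f):
    c=ctrl.camera(n); cv2.imwrite(f'pics/{f}.png',c['pixels'][:,:,::-1])
    d={k:np.array(v).tolist() for k,v in c.items() if k!='pixels'}; json.dump(d,open(f'pics/{f}.json','w')); return c
def load(f): return json.load(open(f'pics/{f}.json'))
def p2w(c,uv,z):
    u=cv2.undistortPoints(np.array([[uv]],float),K(c),np.array(c['dist_coeffs'],float))[0,0]
    d=rot(c['attitude'])@np.r_[u,1]; o=np.array(c['origin']); return o+d*(z-o[2])/d[2]
def w2p(c,p):
    Rm=rot(c['attitude']).T; t=-Rm@np.array(c['origin'])
    return cv2.projectPoints(np.array([p],float),cv2.Rodrigues(Rm)[0],t,K(c),np.array(c['dist_coeffs'],float))[0][0,0]
E
python3 - <<'E'
from h import *
a=shot('top','top'); b=shot('scene','scene'); print(load('top'),load('scene'))
print(ctrl.get_obs())
E
```

```text
{'fx': 509.00490362750116, 'fy': 509.00490362750116, 'cx': 316.70316170734856, 'cy': 202.08594533408544, 'dist_coeffs': [-0.07778166834920767, 0.0, 0.0, 0.0, 0.0], 'origin': [0.28876812836052607, -0.0611962224216403, 1.0436332750210497], 'attitude': [0.07294677544947321, -0.6882845099654037, 0.717233911886254, -0.08073857153523101]} {'fx': 517.3388432286486, 'fy': 517.3388432286486, 'cx': 319.1455847237945, 'cy': 199.50368425652204, 'dist_coeffs': [-0.0953599511075697, 0.0, 0.0, 0.0, 0.0], 'origin': [-0.25693604479663934, 0.47824560407367117, 0.5278911955456895], 'attitude': [0.23414461016079643, -0.39205624247664994, 0.7601823254901783, -0.46215910277747807]}
{'time_s': 0.1, 'q': array([-1.44733443e+00,  1.81492103e-01,  1.60792029e+00,  2.85073388e-05,
        1.35377653e+00, -2.06258951e-01]), 'dq': array([-0.00082612, -0.00096941, -0.00380324, -0.0018575 ,  0.00026488,
        0.00195198]), 'joint_efforts': array([ 3.46686456e-04, -4.45876265e+01, -3.52239311e+01, -2.88353212e-04,
        4.14389768e-03,  5.05647483e-05]), 'eef_pos': array([ 0.18615804, -0.54350787,  0.23045404]), 'eef_rot': array([-7.96871479e-04,  9.86441462e-01,  1.64111560e-01,  4.69369717e-05]), 'wrist_force': array([-1.33508819, -0.43079293,  0.58736167]), 'torque': array([-0.0243451 , -0.00745645, -0.02133402]), 'grasp_force': 0.0, 'opening': 0.9978688140732687}
```

View pics/top.png

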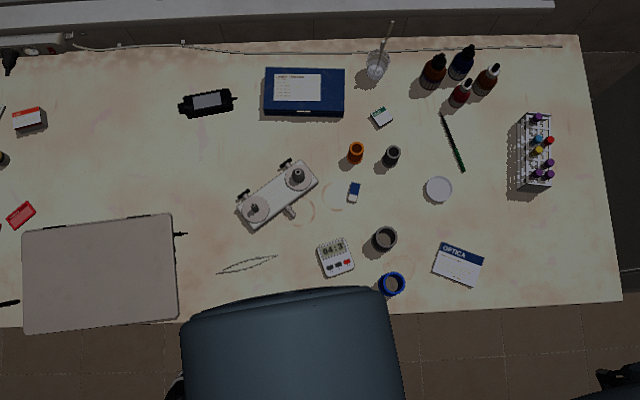

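View pics/scene.png

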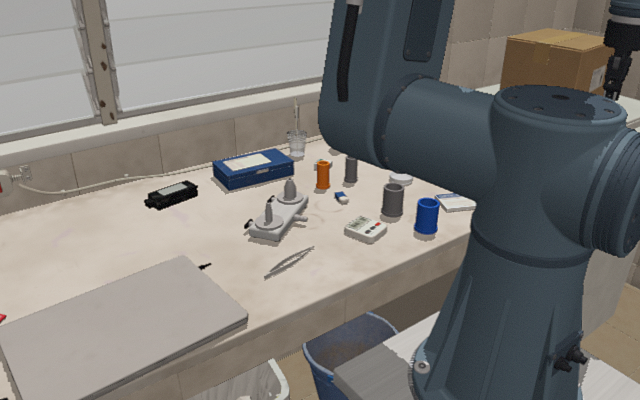

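The top view shows the candidates: wide grey sleeve (384,238), blue look-alike (391,284), narrow grey (392,155) and orange (356,152). I choose the grey one at (384,238). The manifold's ports are at about (297,175) and (254,208), and I need a crop to see which is thicker.

Run:
```python
from h import *
t=cv2.imread('pics/top.png'); s=cv2.imread('pics/scene.png')
A=cv2.resize(t[145:265,230:420],(760,480),interpolation=cv2.INTER_CUBIC)
cv2.imwrite('pics/cropt.png',cv2.convertScaleAbs(A,alpha=1.6))
B=cv2.resize(s[150:270,230:420],(760,480),interpolation=cv2.INTER_CUBIC)
cv2.imwrite('pics/crops.png',cv2.convertScaleAbs(B,alpha=1.2))
```

```text
(no output)
```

View pics/cropt.png

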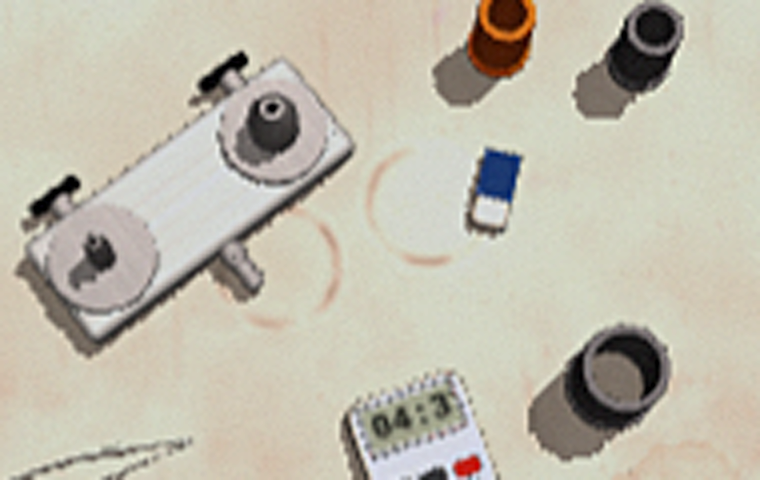

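View pics/crops.png

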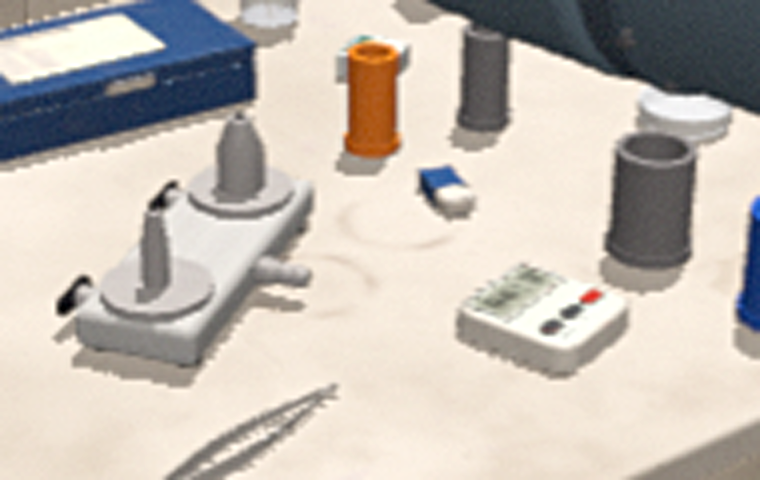

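Run:
```python
from h import *
t=load('top');s=load('scene')
f=lambda x,y:(230+(x+.5)/4-.5,145+(y+.5)/4-.5)
g=lambda x,y:(230+(x+.5)/4-.5,150+(y+.5)/4-.5)
for n,c,p,z in [('thick sh',t,f(273,130),.03),('thick tip',t,f(270,106),.07),('thin sh',t,f(102,258),.03),('thin tip',t,f(97,240),.07),('wide rim',t,f(622,369),.06),('narrow rim',t,f(656,28),.06),('orange',t,f(509,16),.06),
 ('S thick sh',s,g(240,189),.03),('S thick tip',s,g(240,115),.07),('S thin sh',s,g(158,286),.03),('S wide rim',s,g(655,147),.06),('S orange',s,g(373,51),.06),('blue',t,(392,282),.06)]: print(n,p2w(c,p,z).round(4))
```

```text
thick sh [ 0.567  -0.0406  0.03  ]
thick tip [ 0.5685 -0.0403  0.07  ]
thin sh [0.5032 0.0486 0.03  ]
thin tip [0.5038 0.0466 0.07  ]
wide rim [ 0.4312 -0.2074  0.06  ]
narrow rim [ 0.6047 -0.2372  0.06  ]
orange [ 0.6139 -0.1629  0.06  ]
S thick sh [ 0.5604 -0.0359  0.03  ]
S thick tip [ 0.5651 -0.0399  0.07  ]
S thin sh [0.4975 0.0515 0.03  ]
S wide rim [ 0.4286 -0.2056  0.06  ]
S orange [ 0.6114 -0.1589  0.06  ]
blue [ 0.3432 -0.2147  0.06  ]
```

>>> move_arm(
  plan=[0.4, 0.5, 0, 0, 0, 0, 1, 1.4, 0, 0, 0, 0, 1.7, 2.3, 0, 0, 0, 0, 2.4, 3.3, 0, 0, 0, 0, 3.1, 4.2, -0.2, 0, 0, 0, 3.8, 5.2, -0.4, 0, 0, 0, 4.4, 6.1, -0.6, 0, 0, 0, 4.88, 6.74, -0.8, 0, 0, 0, 4.88, 6.74, -0.8, 0, 0, 0, 4.88, 6.74, -0.8, 0, 0, 0],
  grip=85,
)

```text
time_s: 1.35
eef_pos: [0.43, -0.2073, 0.1912]
eef_rot: [0.0, 0.986, 0.164, -0.0]
wrist_force: [-0.6, -0.2, -0.2]
opening: 0.994
grasp_force: 0.0
```

Run:
```python
from h import *
c=shot('wrist','w1'); o=ctrl.get_obs(); print(o['eef_pos'],o['eef_rot'],o['time_s'],load('w1'))
for p in [(.4305,-.2065,.06),(.343,-.2147,.06),(.567,-.0404,.07)]: print(w2p(c,p))
```

```text
[ 0.42989964 -0.20780389  0.19140811] [ 1.68448089e-04  9.86486930e-01  1.63839843e-01 -1.20811889e-04] 1.4 {'fx': 337.6045692187769, 'fy': 337.6045692187769, 'cx': 315.34416190499473, 'cy': 199.44133971241448, 'dist_coeffs': [-0.018705443090677672, 0.0, 0.0, 0.0, 0.0], 'origin': [0.49576629023493507, -0.1841404552253252, 0.3331969665765656], 'attitude': [0.11329135599215827, 0.8061051283340485, -0.5751052673435474, -0.08132356487951138]}
[315.50328217 188.47595971]
[292.61276864 280.01909942]
[146.83646881 -73.65640311]
```

View pics/w1.png

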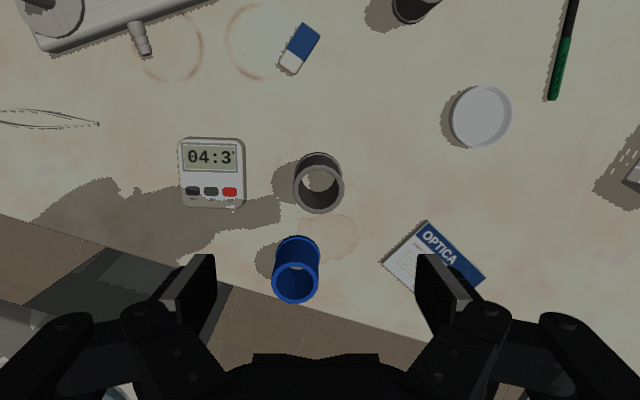

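The wrist view shows the grey wide rim at about (318,189), predicted (315.5,188.5), so it agrees to about 2 mm. Blue sits at (296,283) and the timer's edge at x=246, so the fingers clear both.

>>> move_arm(
  plan=[0, 0, -0.6, 0, 0, 0, 0, 0, -1.3, 0, 0, 0, 0, 0, -2, 0, 0, 0, 0, 0, -2.6, 0, 0, 0, 0, 0, -3.1, 0, 0, 0, 0, 0, -3.3, 0, 0, 0, 0, 0, -3.3, 0, 0, 0],
)

```text
time_s: 2.28
eef_pos: [0.4298, -0.2077, 0.0262]
eef_rot: [-0.0, 0.987, 0.164, -0.0]
wrist_force: [0.8, 0.1, -0.2]
opening: 0.999
grasp_force: 0.0
```

>>> move_arm(
  plan=[0, 0, 0, 0, 0, 0, 0, 0, 0, 0, 0, 0, 0, 0, 0, 0, 0, 0, 0, 0, 0, 0, 0, 0, 0, 0, 0, 0, 0, 0, 0, 0, 0, 0, 0, 0, 0, 0, 0, 0, 0, 0],
  grip=30,
)

```text
time_s: 3.15
eef_pos: [0.431, -0.2077, 0.0276]
eef_rot: [0.001, 0.986, 0.164, 0.001]
wrist_force: [-1.7, 0.5, 6.6]
opening: 0.503
grasp_force: 60.4
```

>>> move_arm(
  plan=[0, 0, 0.3, 0, 0, 0, 0, 0, 1, 0, 0, 0, 0, 0, 1.8, 0, 0, 0, 0.2, 0.3, 2.4, 0, 0, 0, 0.7, 0.9, 2.4, 0, 0, 0, 1.4, 1.7, 2.4, 0, 0, 0, 2.1, 2.5, 2.4, 0, 0, 0, 2.6, 3.1, 2.4, 0, 0, 0, 2.74, 3.35, 2.4, 0, 0, 0, 2.74, 3.35, 2.4, 0, 0, 0],
)

```text
time_s: 4.4
eef_pos: [0.5671, -0.039, 0.1467]
eef_rot: [0.0, 0.986, 0.165, -0.0]
wrist_force: [0.1, -0.4, -0.9]
opening: 0.499
grasp_force: 61.0
```

Run:
```python
from h import *
a=shot('wrist','w2');b=shot('scene','s2'); o=ctrl.get_obs(); print(o['eef_pos'],o['eef_rot'],o['grasp_force'],o['wrist_force'])
x,y,z=o['eef_pos']
for n,p in [('rim top',(x,y,z+.034)),('rim bot',(x,y,z-.026)),('tip',(.567,-.0404,.07)),('sh',(.567,-.0404,.03))]: print(n,w2p(a,p),w2p(b,p))
B=cv2.imread('pics/s2.png')[90:250,220:380]
W=cv2.imread('pics/w2.png')
B=cv2.resize(B,(400,400),interpolation=cv2.INTER_CUBIC)
W=cv2.resize(W[60:300,200:440],(400,400),interpolation=cv2.INTER_CUBIC)
cv2.imwrite('pics/c2.png',np.hstack([B,W]))
```

```text
[ 0.56652269 -0.04025513  0.14642019] [ 1.15629159e-04  9.86467312e-01  1.63957725e-01 -3.03999416e-04] 61.00040763616562 [-0.57165113  0.06500547 -0.45124562]
rim top [319.74818472 303.1555452 ] [288.33857515 127.60807245]
rim bot [318.42255389 239.40141726] [288.92995986 155.6171628 ]
tip [318.25283773 209.95585419] [289.35069061 177.99101595]
sh [317.86791273 194.54196546] [289.73018338 195.14630997]
```

View pics/c2.png

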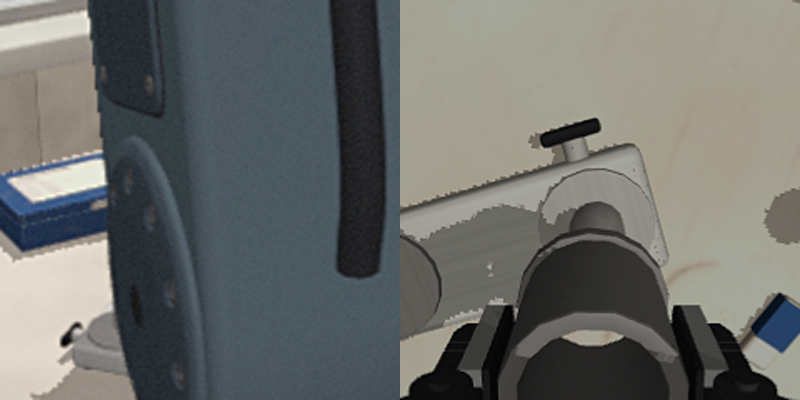

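Run:
```python
from h import *
a=load('w2'); th=np.linspace(0,2*np.pi,73)
for n,c,r in [('sh',(.567,-.0404,.03),.028),('collar',(.5665,-.0403,.1204),.024),('collar top',(.5665,-.0403,.1274),.024)]:
    P=np.array([w2p(a,(c[0]+r*np.cos(t),c[1]+r*np.sin(t),c[2])) for t in th]); print(n,P.min(0),P.max(0))
f=lambda x,y:(200+(x-400+.5)*.6-.5,60+(y+.5)*.6-.5)
print(f(541,170),f(655,228),f(517,229),f(668,280))
```

```text
sh [282.61842949 159.49663372] [353.15258856 227.62955282]
collar [273.79764475 196.36992097] [363.20410829 279.42701247]
collar top [272.18632002 200.13184069] [365.0374622  285.98056724]
(284.4, 161.8) (352.79999999999995, 196.6) (270.0, 197.2) (360.6, 227.79999999999998)
```

The wrist crop shows the port shoulder at x≈318.6 and the collar at x≈315.3, so I shift about 2 mm in -y and 1 mm in -x, then lower.

>>> move_arm(
  plan=[-0.02, -0.04, 0, 0, 0, 0, -0.02, -0.04, -0.3, 0, 0, 0, -0.02, -0.04, -0.6, 0, 0, 0, -0.02, -0.04, -0.9, 0, 0, 0, -0.02, -0.04, -1.15, 0, 0, 0, -0.02, -0.04, -1.4, 0, 0, 0, -0.02, -0.04, -1.6, 0, 0, 0, -0.02, -0.04, -1.65, 0, 0, 0, -0.02, -0.04, -1.65, 0, 0, 0],
)

```text
time_s: 5.62
eef_pos: [0.5664, -0.0415, 0.0639]
eef_rot: [0.0, 0.986, 0.164, 0.0]
wrist_force: [0.3, -0.2, -0.5]
opening: 0.501
grasp_force: 61.0
```

No contact force and it is about 7 mm above the shoulder. I'll lower gently until it seats.

>>> move_arm(
  plan=[0, 0, -0.04, 0, 0, 0, 0, 0, -0.08, 0, 0, 0, 0, 0, -0.12, 0, 0, 0, 0, 0, -0.12, 0, 0, 0],
)

```text
time_s: 6.12
eef_pos: [0.5662, -0.0415, 0.0578]
eef_rot: [0.0, 0.986, 0.164, -0.0]
wrist_force: [-0.6, -0.0, -0.1]
opening: 0.504
grasp_force: 61.1
```

Run:
```python
from h import *
a=shot('wrist','w3'); o=ctrl.get_obs(); print(o['eef_pos'],o['wrist_force'])
W=cv2.imread('pics/w3.png')
cv2.imwrite('pics/c3.png',cv2.resize(W[100:400,160:480],(640,600),interpolation=cv2.INTER_CUBIC))
```

```text
[ 0.56623845 -0.04152203  0.05778755] [-0.36359835  0.19329929 -0.17698974]
```

View pics/c3.png

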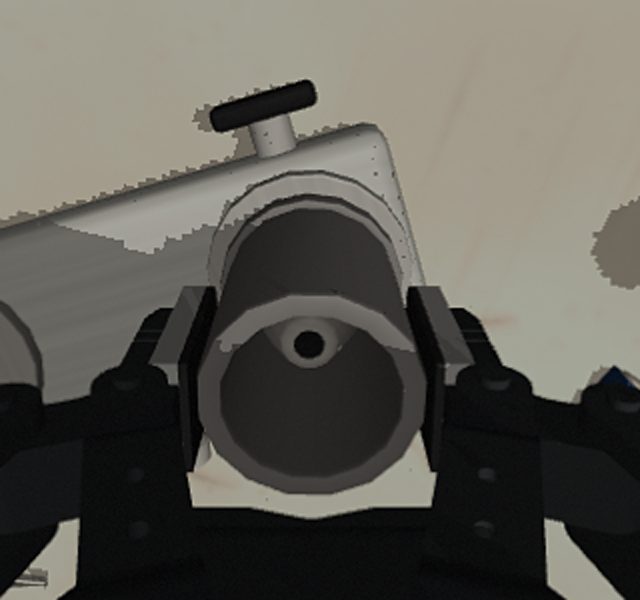

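The port tip at crop (310,345) is centred in the bore at about x=311. I'll continue down until there is a contact force.

>>> move_arm(
  plan=[0, 0, -0.02, 0, 0, 0, 0, 0, -0.03, 0, 0, 0, 0, 0, -0.03, 0, 0, 0],
)

```text
time_s: 6.55
eef_pos: [0.5663, -0.0415, 0.0576]
eef_rot: [0.0, 0.986, 0.164, -0.0]
wrist_force: [-5.1, 1.7, 10.5]
opening: 0.5
grasp_force: 62.1
```

It has seated: 10.5 N upward, and the height matches the bench grasp plus 30 mm. Next is release and retreat.

>>> move_arm(
  plan=[0, 0, 0.03, 0, 0, 0, 0, 0, 0.03, 0, 0, 0, 0, 0, 0.03, 0, 0, 0, 0, 0, 0.03, 0, 0, 0, 0, 0, 0.03, 0, 0, 0, 0, 0, 0.03, 0, 0, 0],
  grip=85,
)

```text
time_s: 7.3
eef_pos: [0.5662, -0.0415, 0.0577]
eef_rot: [-0.0, 0.986, 0.164, -0.0]
wrist_force: [-0.4, 0.4, -0.4]
opening: 0.994
grasp_force: 0.0
```

>>> move_arm(
  plan=[0, 0, 0.3, 0, 0, 0, 0, 0, 0.8, 0, 0, 0, 0, 0, 1.4, 0, 0, 0, 0, 0, 2, 0, 0, 0, 0, 0, 2.4, 0, 0, 0, 0, 0, 2.4, 0, 0, 0],
)

```text
time_s: 8.05
eef_pos: [0.5678, -0.0419, 0.1807]
eef_rot: [0.001, 0.986, 0.164, 0.002]
wrist_force: [-0.1, 0.2, -0.7]
opening: 0.994
grasp_force: 0.0
```

Run:
```python
from h import *
a=shot('wrist','w4'); c=load('w4'); o=ctrl.get_obs(); print(o['eef_pos'],o['wrist_force'],o['opening'])
for p in [(.566,-.041,.09),(.566,-.041,.07)]: print(w2p(c,p))
th=np.linspace(0,2*np.pi,73)
P=np.array([w2p(c,(.566+.022*np.cos(t),-.041+.022*np.sin(t),.09)) for t in th]); print(P.min(0),P.max(0))
```

```text
[ 0.56677204 -0.04163684  0.17898898] [ 0.32825555 -0.35355066 -0.35902704] 0.9978497377288192
[313.93124283 205.66886864]
[313.97887862 198.23087691]
[283.4322678  175.72379401] [344.44648565 234.17437821]
```

View pics/w4.png

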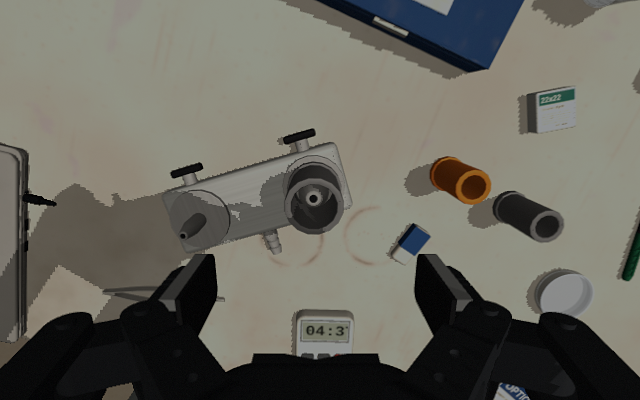

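The wide sleeve stands over the thick port with its rim centre at about (314,205), matching the fully seated prediction. The narrow sleeve still stands at (528,217), and the gripper is clear.

```bash
python3 -c "
from bench import ctrl
print(ctrl.hand_in())"
```

```text
the job is handed in; nothing more can be done
None
```

The wide grey sleeve is standing upright and fully seated on the thick port's shoulder, released, with the narrow sleeve untouched; I handed the job in at about 8 s of the 35 s allowed, and no verdict came back.

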